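# Set the tablet dispenser to the three-dot cassette and press its release

### The arm

A 6-joint arm with a two-finger parallel gripper is mounted at the origin on the work surface. World frame = base frame: x ahead of the robot, y to its left, z up, the work surface at z = 0. Lengths are in mm, angles in rad, forces in N, time in s.
With the tool pointing down it reaches from about 325 to 900 mm from the base axis. Payload 6.1 kg.
Tool frame: the origin (TCP) lies on the centre line of the jaws, within the pads' length; the fingertips stand 22 mm ahead of it and the grasp point (between the pads) lies 3 mm ahead of it; z points along the fingers, y is the direction in which the jaws open and shut (so a half turn about z gives the same grasp; the last joint's range is limited). The gripper opens to 85 mm and grips with 20 to 120 N. Pads are 22 mm wide; open, the fingers measure 114 mm over their backs; the gripper's body (76 mm by 85 mm) begins 54 mm behind the grasp point. The pads swing forward as they close: fully open they stand 13 mm farther back than shut.
Start: joints at [-1.463, 0.22, 1.526, -0, 1.395, -0.126], TCP at [144.791, -607.99, 253.3] pointing down, gripper open.
Joint ranges: [-2.98, 2.98], [-0.91, 2.08], [0.09, 2.57], [-1.24, 4.39], [0.2, 2.65], [-2.68, 2.68]. Speed limits (rad/s): [2.57, 2.57, 3.01, 3.14, 3.14, 3.14].

### API

Orientations are given as a 3x3 rotation matrix whose columns are the frame's x, y, z axes.
In Python, from bench import bot, effector, kinematics, observe, cams, close_job gives the robot as it stands. Calls block until the motion is done:
- bot.movep(position, orientation): joint-space move of the TCP to a pose.
- bot.line_to(position, v=150, rot=None): straight line of the TCP; rot=None keeps the orientation; v is the mean speed in mm/s.
- bot.goto_joints(angles): joint-space move.
- effector.grip(opening, f_grip=None): finger opening in mm; f_grip is the grip in N (None keeps the last); returns when the fingers have stopped.
- bot.hold(seconds).
- kinematics.ik(position, orientation): joint angles nearest the present ones, or None.
- observe(): the state.
- cams.read_camera(name): name is "scene" or "top"; returns (picture, depth): 480x640x3 uint8, red, green, blue; 480x640 float32, mm along the optical axis (not along the pixel's ray), 0 where there is no reading.
- cams.camera_info(name): a dict with "fov_y" (degrees; the focal length in pixels is half the picture's height over the tangent of half this angle, whatever the lens; pixels are square), "cx", "cy" (the principal point, pixels), "R" (3x3) and "t" (3): a world point X has camera coordinates R X + t. Camera axes: x right, y down, z forward; pixel columns grow to the right and rows downward; lengths in mm; the calibration is good to about 2 mm. A picture is of the moment at which its call begins. camera_info takes no time and is no camera call.
A pose or a line that the arm cannot do raises bot.IKError and nothing moves.
- close_job(): hands the job in, once; it reports no verdict.
The state is a dict: "time": time; "joint_positions": joint angles; "joint_vel": joint speeds; "joint_torque": joint torques, N m; "position": TCP position; "tcp_rot": TCP orientation; "wrist_force": force on the tool from outside, world axes, zero at the start; "moment": the same for the moment, N m; "grip_width": finger opening in mm.
Only numpy, scipy, OpenCV 4.12 (cv2) and the standard library are available. Lean on these libraries where they do the work, as an engineer would, in place of code of your own. Each camera call takes 0.05 s, during which the arm holds its last target.

### The job

Set the round tablet dispenser to the three-dot cassette: with a finger, push the upright tab of its selector round (do not pinch it) until the selector points at the middle of the plate with three dots, and take the finger off the tab. Then press the round release button fully down and let it come back up, leaving the selector at the three dots. Do not press the button before the selector is set, and do not shift or lift the bottles, cup and other things on the desk.

Things in the scene. Friction and masses are not known exactly. Their poses are not given: they have to be found in the camera images.
- dispenser: Fixed round dispenser housing, white with a metal deck, 284 mm diameter; flat deck 42 mm above the desk. Origin: centre of its underside on the desk, on the selector's vertical turning axis; z up. Its own -x direction is where the selector points at joint value 0; the release button lies on its +x side. A small spout sticks out 16 mm on its +y side.
- selector (a joint): Angle of the selector on the housing, rad: 0 points along the housing's -x, positive is anticlockwise from above, stops at -1.75 and 1.75. No clicks: it stays where it is left. Turning takes about 0.15 N m, that is about 2 N at the tab. The selector is a flat grey disc of 110 mm diameter with an arm that carries the tab; disc and arm top are 50 mm, a steel cap at its centre 54 mm above the desk.
- tab_top (a point): Centre of the top of the selector's upright black tab, 92 mm above the desk and 75 mm from the turning axis. The tab: an upright block 26 mm radially, 14 mm thick along the turning direction and 42 mm tall (50 to 92 mm above the desk); selector_c0 and selector_c1 are its halves on the anticlockwise and the clockwise side. Nothing within its sweep is higher than the 54 mm cap.
- aim (a point): The point that the selector points at: on the line from the turning axis through the tab, 115 mm from the axis, 49 mm above the desk. It lies over the middle of a plate when the selector points squarely at it.
- release (a joint): Travel of the release button, m: 0 up, 0.008 fully down; a spring returns it, fully down takes about 4 N.
- release_top (a point): Centre of the top of the round white release button (34 mm diameter, in a grey collar on the deck, 95 mm from the turning axis on the housing's +x side). It is pressed straight down.
- plate1: Flat round white cassette plate fixed on the deck, 42 mm diameter, 4 mm thick, marked with one dot in the middle (black dots of 9 mm). Origin: centre of its underside, 42 mm above the desk, 115 mm from the turning axis. The four plates sit in changing order at selector angles -1.4, -0.7, 0.7 and 1.4.
- plate2: Flat round white cassette plate fixed on the deck, 42 mm diameter, 4 mm thick, marked with two dots (black dots of 9 mm). Origin: centre of its underside, 42 mm above the desk, 115 mm from the turning axis. The four plates sit in changing order at selector angles -1.4, -0.7, 0.7 and 1.4.
- plate3: Flat round white cassette plate fixed on the deck, 42 mm diameter, 4 mm thick, marked with three dots in a triangle: the target (black dots of 9 mm). Origin: centre of its underside, 42 mm above the desk, 115 mm from the turning axis. The four plates sit in changing order at selector angles -1.4, -0.7, 0.7 and 1.4.
- plate4: Flat round white cassette plate fixed on the deck, 42 mm diameter, 4 mm thick, marked with four dots in a square (black dots of 9 mm). Origin: centre of its underside, 42 mm above the desk, 115 mm from the turning axis. The four plates sit in changing order at selector angles -1.4, -0.7, 0.7 and 1.4.
- dose_cup: Clear small dosing cup, 48 mm diameter, 45 mm tall, by the dispenser's spout, standing loose on the desk; leave it alone. Origin: centre of its underside, z up.
- bottle_a: White capped tablet jar, 52 mm diameter, 92 mm tall, close to the dispenser, standing loose on the desk; leave it alone. Origin: centre of its underside, z up.
- amber_jar: Amber capped jar, 60 mm diameter, 98 mm tall, close to the dispenser, standing loose on the desk; leave it alone. Origin: centre of its underside, z up.
- bottle_b: White capped bottle, 54 mm diameter, 100 mm tall, standing loose on the desk; leave it alone. Origin: centre of its underside, z up.
- mug: White mug, 80 mm diameter, 90 mm tall, standing loose on the desk; leave it alone. Origin: centre of its underside, z up.
- carton: Paper medicine carton, 60 x 120 x 50 mm, standing loose on the desk; leave it alone. Origin: centre of its underside, z up.
- stamp: Self-inking stamp, 42 x 30 mm, 72 mm tall, standing loose on the desk; leave it alone. Origin: centre of its underside, z up.
- calculator: Black calculator, 140 x 75 x 18 mm, standing loose on the desk; leave it alone. Origin: centre of its underside, z up.

How it is judged (in metres and radians):
On the way, in this order (a step that is already met when the one before it is completed fails the run):
1. a finger pushes the selector's tab ((contact force between the fingers and selector_c0 above 0.5 N or contact force between the fingers and selector_c1 above 0.5 N)), for 0.04 s.
2. the selector points at the three-dot plate (within 10 mm) and the finger is off the tab (horizontal distance between aim and plate3 below 0.01 m and contact force between the fingers and selector_c0 below 0.1 N and contact force between the fingers and selector_c1 below 0.1 N), for 0.3 s.
3. the release button is pressed fully down (over 6 of its 8 mm) with the selector at the three-dot plate (value of joint release above 0.006 m and horizontal distance between aim and plate3 below 0.01 m), for 0.05 s.
At the end, for the whole second after the job is handed in: The selector's aim point is within 10 mm of the middle of the three-dot plate (about 5 degrees) and at rest, and the release button is back up (within 1.5 mm) after having been pressed (horizontal distance between aim and plate3 below 0.01 m and value of joint release below 0.0015 m and velocity of joint selector between -0.02 and 0.02 rad/s); the robot touches nothing.
It fails at once if the release button is pressed (over 3 mm) while the selector is not at the three-dot plate (value of joint release above 0.003 m and horizontal distance between aim and plate3 above 0.01 m).
It fails at once if the tab is pinched: both of its faces are loaded at once (contact force between the fingers and selector_c0 above 1.5 N and contact force between the fingers and selector_c1 above 1.5 N).
It fails at once if a thing standing on the desk is shifted or lifted by more than 15 mm (distance of any of dose_cup, bottle_a, amber_jar, bottle_b, mug, carton, stamp, calculator from where it was at the start of the episode above 0.015 m).
It fails at once if a thing standing on the desk is tipped over (angle between any of dose_cup, bottle_a, amber_jar, bottle_b, mug, carton, stamp, calculator's own z axis and vertical above 0.35 rad).
It also fails if it takes over 45 s, if anything falls off the work surface, if the arm or the gripper's body presses on something with over 40 N, if the wrist force passes 120 N, or if a joint passes its speed limit or range.

## Working session

There is one attempt and no reset: what is moved stays moved. The work goes in short steps, each a Python script; the robot and the scene stay as the last script left them, time stands still between calls to the robot, and variables do not carry over. Pictures are saved under pics/ and viewed, and the job is handed in when it is done.

```bash
ls; mkdir -p pics; python3 - <<'E'
from bench import bot,cams,observe
import cv2,numpy as np
print(observe())
for n in("scene","top"):
    p,d=cams.read_camera(n); np.savez(f"{n}0.npz",p=p,d=d)
    cv2.imwrite(f"pics/{n}0.png",p[:,:,::-1]); i=cams.camera_info(n);print(n,i)
E
```

```text
pics
{'time': 0.0, 'joint_positions': array([-1.46309449e+00,  2.21247933e-01,  1.52761888e+00,  2.63084146e-05,
        1.39469668e+00, -1.26063008e-01]), 'joint_vel': array([ 6.60064225e-04,  2.92560310e-04,  7.13006355e-04, -1.19383372e-03,
        9.10886205e-04,  2.18949548e-05]), 'joint_torque': array([ 1.07473690e-03, -4.96890950e+01, -3.89394808e+01, -1.75345376e-04,
        1.10173255e-02, -7.60848025e-06]), 'position': array([ 144.74148569, -607.4283156 ,  252.18158107]), 'tcp_rot': array([[ 9.72802296e-01,  2.31636911e-01, -1.86100807e-04],
       [ 2.31636824e-01, -9.72800355e-01,  1.96219835e-03],
       [ 2.73478634e-04, -1.95193886e-03, -9.99998058e-01]]), 'wrist_force': array([-0.0696269 , -0.2520615 , -0.65596085]), 'moment': array([ 0.00652447, -0.09035845, -0.04864907]), 'grip_width': 85.50955245332162}
scene {'fov_y': 45.59181768050168, 'cx': 318.9555311129107, 'cy': 239.19900093122806, 'R': array([[ 0.77069814,  0.63715361, -0.00772388],
       [ 0.54391114, -0.66413038, -0.51292447],
       [-0.33194134,  0.39110883, -0.85839899]]), 't': array([-426.82596404, -216.69811258, 1607.84028463])}
top {'fov_y': 55.51092759797346, 'cx': 325.2241955053663, 'cy': 236.63803169852693, 'R': array([[ 1.89131859e-02, -9.99820611e-01,  1.01806786e-03],
       [-9.94731667e-01, -1.89195112e-02, -1.00751988e-01],
       [ 1.00753176e-01,  8.92836751e-04, -9.94911051e-01]]), 't': array([  16.40335837,  523.22771229, 1337.65350941])}
```

View pics/scene0.png

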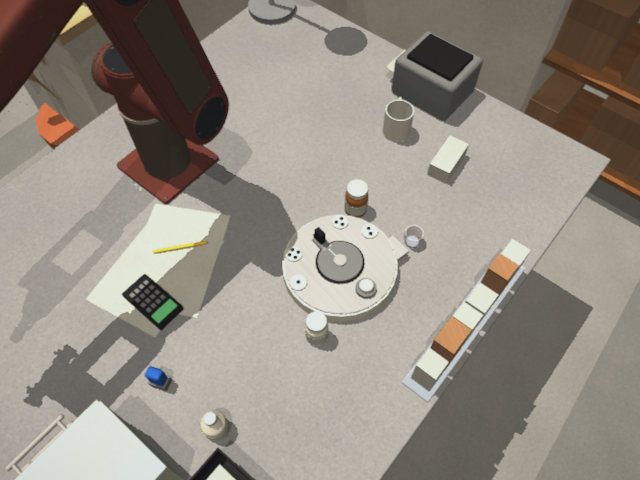

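View pics/top0.png

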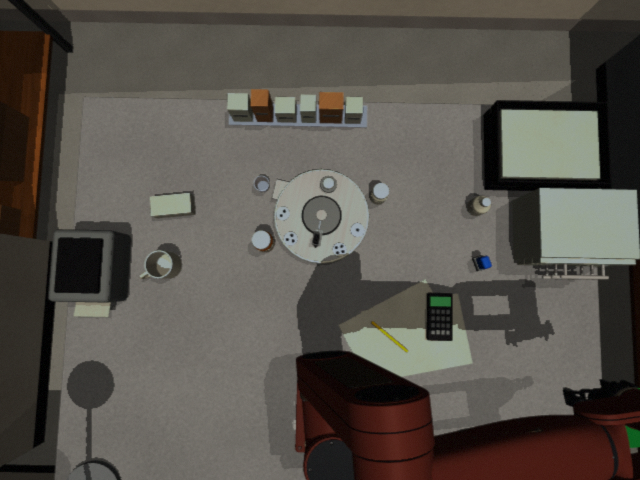

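Both views show the dispenser: about (340,262) in scene and (321,215) in top. I'll zoom in to read the dots.

```bash
python3 - <<'E'
import cv2
a=cv2.imread("pics/scene0.png")[170:350,250:450];b=cv2.imread("pics/top0.png")[155:275,240:400]
cv2.imwrite("pics/z1.png",cv2.resize(a,None,fx=3.3,fy=3.3,interpolation=3));cv2.imwrite("pics/z2.png",cv2.resize(b,None,fx=5,fy=5,interpolation=3))
E
```

```text
(no output)
```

View pics/z1.png

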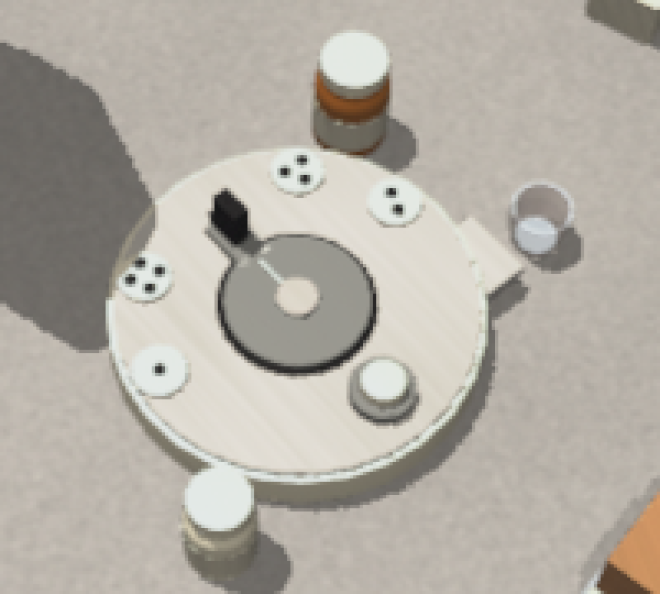

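View pics/z2.png

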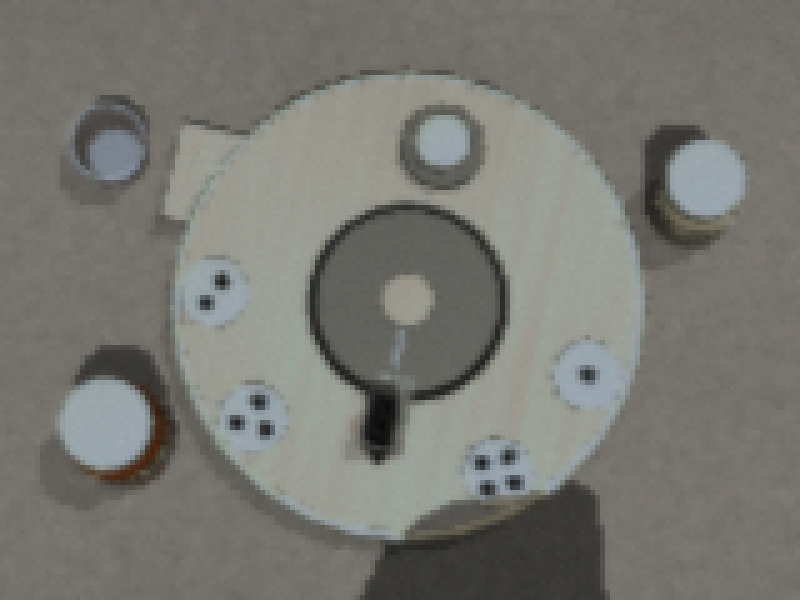

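In both views the three-dot plate is at top zoom (252,416) → pixel (290.4,238.2), next to the amber jar. The selector has to turn clockwise to reach it. Next I'll measure using masks in both views.

```bash
cat >h.py <<'E'
import numpy as np,cv2
from bench import cams
def cam(n):
    i=cams.camera_info(n); f=240/np.tan(np.radians(i["fov_y"]/2)); return f,i["cx"],i["cy"],np.array(i["R"]),np.array(i["t"])
def ray(n,uv):
    f,cx,cy,R,t=cam(n); d=R.T@np.array([(uv[0]-cx)/f,(uv[1]-cy)/f,1]); return -R.T@t,d
def plane(n,uv,z):
    o,d=ray(n,uv); return o+d*(z-o[2])/d[2]
def tri(uvs):
    A=np.zeros((3,3));b=np.zeros(3);rs=[ray(n,u) for n,u in uvs.items()]
    for o,d in rs:
        d=d/np.linalg.norm(d);P=np.eye(3)-np.outer(d,d);A+=P;b+=P@o
    X=np.linalg.solve(A,b)
    g=[np.linalg.norm(np.cross(X-o,d/np.linalg.norm(d))) for o,d in rs]
    return X,max(g)
def proj(n,X):
    f,cx,cy,R,t=cam(n);c=R@X+t;return np.array([f*c[0]/c[2]+cx,f*c[1]/c[2]+cy])
E
cat > m.py <<'E'
from h import *
def blobs(p,mask,lo,hi,roi):
    x0,y0,x1,y1=roi;m=np.zeros_like(mask);m[y0:y1,x0:x1]=mask[y0:y1,x0:x1]
    n,l,s,c=cv2.connectedComponentsWithStats(m.astype(np.uint8),connectivity=4)
    return [(s[i,4],c[i].round(2),s[i,:4]) for i in range(1,n) if lo<=s[i,4]<=hi]
for n,roi in(("scene",(275,205,405,325)),("top",(272,165,372,265))):
    p=np.load(n+"0.npz")["p"];v=p.max(2);hsv=cv2.cvtColor(p,cv2.COLOR_RGB2HSV)
    print(n,"dark");[print(*b) for b in blobs(p,v<75,2,400,roi)]
    lo=210 if n=="scene" else 0
    for (u,w) in {"scene":[(298,283),(295,254),(341,222),(369,231),(366,287)],"top":[(357,230),(340,249),(290.4,238),(283,214),(328,183.5)]}[n]:
        print((u,w),p[int(w)-5:int(w)+6:1,int(u)-5:int(u)+6].min(2)[5], hsv[int(w),int(u)])
E
python3 m.py
```

```text
scene dark
2 [341.5 218. ] [341 218   2   1]
4 [335.5 221.5] [335 221   2   2]
3 [341.67 223.67] [341 223   2   2]
3 [368.33 227.67] [368 227   2   2]
128 [319.43 235.86] [314 228  12  16]
3 [370.33 232.67] [370 232   2   2]
3 [292. 249.] [291 249   3   1]
4 [297.5 251.5] [297 251   2   2]
4 [289.   254.25] [288 254   3   2]
2 [317.  255.5] [317 255   1   2]
2 [362.  255.5] [362 255   1   2]
3 [294.67 256.67] [294 256   2   2]
124 [340.66 275.02] [316 259  48  24]
4 [297.5 281.5] [297 281   2   2]
4 [365.5 297. ] [364 297   4   1]
(298, 283) [227 228 228 208 161 145 182 219 228 228 228] [ 70  10 151]
(295, 254) [ 41 185 228 228 228 228 228 217 218 228 228] [ 66   5 233]
(341, 222) [ 38 114 203 228 220 209 205 210 221 228 227] [ 60   8 216]
(369, 231) [228 228 227 227 223 214 206 210 221 227 227] [ 56   8 221]
(366, 287) [226 228 228 228 228 227 227 227 227 227 223] [ 70   7 233]
top dark
54 [370.09 190.65] [369 181   3  21]
273 [318.67 223.12] [302 196  39  52]
3 [283.67 210.67] [283 210   2   2]
3 [280.67 215.33] [280 215   2   2]
2 [357.  229.5] [357 229   1   2]
29 [272.76 239.59] [272 232   3  14]
3 [291.33 234.67] [291 234   2   2]
3 [286.67 239.33] [286 239   2   2]
4 [292.5 240.5] [292 240   2   2]
3 [341.33 245.67] [341 245   2   2]
2 [272.  247.5] [272 247   1   2]
3 [335.67 247.33] [335 247   2   2]
3 [342.33 251.33] [342 251   2   2]
265 [345.27 260.17] [317 251  43  14]
3 [336.67 252.33] [336 252   2   2]
(357, 230) [154 154 155 135  82  45  70 126 154 154 154] [90 21 49]
(340, 249) [141 137 143 152 153 154 151 148 147 153 152] [105  32 176]
(290.4, 238) [134  87  77 110 147 156 153 149 148 152 153] [100  26 174]
(283, 214) [152 139  95  85 116 151 153 153 153 156 154] [ 98  23 166]
(328, 183.5) [131 150 152 155 155 155 155 155 157 153 136] [101  25 172]
```

```bash
cat > m2.py <<'E'
from h import *
P={n:np.load(n+"0.npz")["p"] for n in("scene","top")}
D={n:np.load(n+"0.npz")["d"] for n in("scene","top")}
def dot(n,uv,r=2.6):
    g=P[n].max(2).astype(float);u,v=uv
    for _ in range(3):
        U,V=np.meshgrid(range(640),range(480));k=np.hypot(U-u,V-v)<=r
        w=np.clip(k*(0.9*np.percentile(g[k],95)-g),0,None);u,v=(w*U).sum()/w.sum(),(w*V).sum()/w.sum()
    return np.array([u,v])
S={1:[(297.7,281.7)],4:[(292,249),(297.5,251.5),(289,254.2),(294.7,256.7)],3:[(341.5,218),(335.5,221.5),(341.7,223.7)],2:[(368.3,227.7),(370.3,232.7)]}
T={1:[(357,229.7)],4:[(341.3,245.7),(335.7,247.3),(342.3,251.3),(336.7,252.3)],3:[(291.3,234.7),(286.7,239.3),(292.5,240.5)],2:[(283.7,210.7),(280.7,215.3)]}
C={}
for k in S:
    a={"scene":np.mean([dot("scene",q) for q in S[k]],0),"top":np.mean([dot("top",q) for q in T[k]],0)}
    X,g=tri(a);C[k]=(plane("scene",a["scene"],46)[:2]+plane("top",a["top"],46)[:2])/2
    print(k,X.round(1),g.round(2),"@46:",plane("scene",a["scene"],46)[:2].round(1),plane("top",a["top"],46)[:2].round(1))
# circle through 4 plates, radius known
from scipy.optimize import least_squares
Q=np.array([C[k] for k in(2,3,4,1)])
r=least_squares(lambda c:np.hypot(*(Q-c).T)-115,Q.mean(0)+[60,0]);print("centre",r.x,r.fun)
r2=least_squares(lambda c:np.hypot(*(Q-c[:2]).T)-c[2],[*r.x,115]);print(r2.x)
# rigid fit with angle: plate dir = yaw+pi+a
an=np.array([-1.4,-.7,.7,1.4])
r3=least_squares(lambda c:np.r_[Q[:,0]-c[0]+115*np.cos(c[2]+an),Q[:,1]-c[1]+115*np.sin(c[2]+an)],[*r.x,0]);print("rigid",r3.x,r3.fun.round(1))
yaw=r3.x[2]
for nm,a in{"cap":{"scene":(340.1,260.2),"top":(321.5,214.9)},"tabtop":{"scene":(319.2,233),"top":(316,239)},"button":{"scene":(366.2,286.6),"top":(328.4,183.2)}}.items():
    X,g=tri(a);print(nm,X.round(1),g.round(1),[plane(n,a[n],{'cap':54,'tabtop':92,'button':54}[nm])[:2].round(1) for n in a])
print("pred button",r3.x[:2]+95*np.array([np.cos(yaw),np.sin(yaw)]))
for n,pts in{"scene":[(340,260),(366,286),(330,280),(357,186),(316,320)],"top":[(321,215),(328,183),(310,190),(261,239),(380,191)]}.items():
    f,cx,cy,R,t=cam(n)
    for u,v in pts:
        z=np.median(D[n][v-1:v+2,u-1:u+2]);print(n,(u,v),(R.T@(np.array([(u-cx)/f*z,(v-cy)/f*z,z])-t)).round(0))
m=D["scene"]
# tab points by depth in scene and top
for n,roi in(("scene",(308,222,332,245)),("top",(306,228,326,252))):
    f,cx,cy,R,t=cam(n);U,V=np.meshgrid(np.arange(roi[0],roi[2]),np.arange(roi[1],roi[3]));z=D[n][V,U]
    X=np.stack([(U-cx)/f*z,(V-cy)/f*z,z],-1).reshape(-1,3);W=(X-t)@R
    W=W[(W[:,2]>84)&(W[:,2]<100)];print(n,len(W),W.mean(0).round(1),W.min(0).round(0),W.max(0).round(0))
E
python3 m2.py
```

```text
1 [544.2 -67.3  45.1] 0.27 @46: [544.7 -67.4] [543.9 -67.5]
4 [484.8 -15.1  45.3] 0.38 @46: [485.3 -15.1] [484.4 -15.4]
3 [514.8 129.5  45.1] 0.29 @46: [515.3 129.2] [514.5 129.2]
2 [589.4 155.   44.8] 0.29 @46: [589.9 154.6] [589.  154.7]
centre [586.34615871  39.44508777] [ 0.23271117 -0.29468614  0.27244203 -0.13667181]
[586.4424829   39.42550924 115.06468149]
rigid [ 5.86052701e+02  3.95327087e+01 -2.01423954e-01] [-0.1  0.2 -0.2  0.1  0.2 -0.5  0.2  0.1]
cap [586.2  39.7  47.7] 1.6 [array([589.2,  38.1]), array([584.1,  38.5])]
tabtop [510.6  53.1  79.4] 0.7 [array([516. ,  47.8]), array([508.9,  52.4])]
button [680.2  20.7  54.2] 1.1 [array([680.8,  21.6]), array([679.5,  19.9])]
pred button [679.1320559   20.52656235]
scene (340, 260) [588.  39.  53.]
scene (366, 286) [682.  18.  64.]
scene (330, 280) [601. -15.  43.]
scene (357, 186) [504. 211. 100.]
scene (316, 320) [ 654. -130.   91.]
top (321, 215) [584.  40.  51.]
top (328, 183) [678.  21.  65.]
top (310, 190) [661.  74.  41.]
top (261, 239) [505. 208.  97.]
top (380, 191) [ 651. -129.   92.]
scene 66 [513.7  49.8  91.4] [500.  42.  85.] [528.  59.  96.]
top 44 [512.4  51.4  90.8] [500.  44.  84.] [524.  58.  98.]
```

The fit is consistent: centre (586.1,39.5), yaw −0.201, and residuals of 0.5 mm or less. Plate 3 is at −0.7, and its dots triangulate to z≈45, against 46 given. The tab is at q≈+0.05. I'll close the gripper and move in on the tab's anticlockwise side.

```bash
cat > k.py <<'E'
import numpy as np
from bench import bot,effector,kinematics,observe,cams,close_job
C=np.array([586.1,39.5]);YAW=-0.2014
def pose(q,s,z,r=75):
    a=YAW+q;u=np.array([-np.cos(a),-np.sin(a)]);t=np.array([np.sin(a),-np.cos(a)])
    p=C+r*u+s*t; x=-np.array([*t,0]);zz=np.array([0,0,-1.]);y=np.cross(zz,x)
    return np.array([*p,z]),np.c_[x,y,zz]
def flip(R): return R@np.diag([-1.,-1,1])
E
python3 - <<'E'
from k import *
p=np.load("top0.npz")
from h import cam
f,cx,cy,R,t=cam("top")
for u,v in[(590,225),(560,200),(560,272)]:
    z=p["d"][v,u];print((R.T@(np.array([(u-cx)/f*z,(v-cy)/f*z,z])-t)).round(0))
for q in(.05,-.7):
    for F in(lambda r:r,flip):
        P,M=pose(q,32,84);j=kinematics.ik(P,F(M));print(q,P.round(1),None if j is None else j.round(2))
E
```

```text
[ 552. -677.  182.]
[ 617. -599.  182.]
[ 431. -686.    1.]
0.05 [507.1  19.2  84. ] [-0.12  0.14  1.97 -0.    1.04  0.03]
0.05 [507.1  19.2  84. ] None
-0.7 [514.5  78.5  84. ] [-0.    0.17  1.93 -0.    1.04  0.9 ]
-0.7 [514.5  78.5  84. ] [-0.    0.17  1.93 -0.    1.04 -2.24]
```

```bash
python3 - <<'E'
from k import *
effector.grip(0,20)
P,M=pose(.05,38,260);bot.movep(P,M)
P,M=pose(.05,38,84);bot.line_to(P,v=150)
o=observe();print(o["time"],o["position"],o["wrist_force"],o["grip_width"])
import cv2
for n,(x0,y0,x1,y1) in{"scene":(250,150,450,350),"top":(240,155,400,275)}.items():
    p,d=cams.read_camera(n);cv2.imwrite(f"pics/{n}1.png",cv2.resize(p[y0:y1,x0:x1,::-1],None,fx=3,fy=3,interpolation=3))
E
```

```text
4.7417 [507.0398404   13.13643929  84.94969464] [-0.10757687 -0.29205766  0.38032428] -0.033700443742823494
```

View pics/scene1.png

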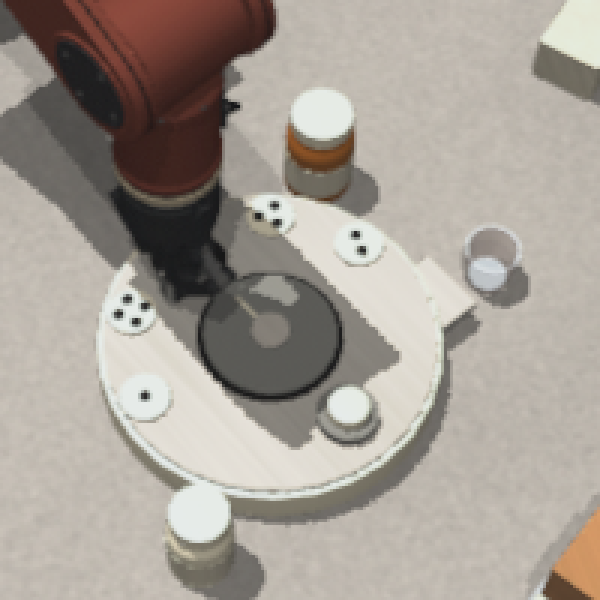

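The gripper is beside the tab, with fingers at about (200,270), and hides it from this view. Nothing has been touched. I'll push along the arc now, stopping slightly short.

```bash
python3 - <<'E'
from k import *
for q in np.arange(.05,-.66,-.1).tolist()+[-.66]:
    P,M=pose(q,18,84);bot.line_to(P,v=60,rot=M);o=observe();print(round(q,2),round(o["time"],2),o["position"].round(1),o["wrist_force"].round(1))
P,M=pose(-.66,30,84);bot.line_to(P,v=60)
P,M=pose(-.66,30,200);bot.line_to(P,v=150)
P,M=pose(1.0,60,230);bot.movep(P,M)
print(observe()["time"])
import cv2
for n,(x0,y0,x1,y1) in{"scene":(250,150,450,350),"top":(240,155,400,275)}.items():
    p,d=cams.read_camera(n);np.savez(f"{n}2.npz",p=p,d=d);cv2.imwrite(f"pics/{n}2.png",cv2.resize(p[y0:y1,x0:x1,::-1],None,fx=3,fy=3,interpolation=3))
E
```

```text
0.05 5.33 [509.2  33.5  84. ] [ 0.3 -0.5  0.8]
-0.05 5.6 [508.9  40.7  83.9] [ 0.  -0.1  0.3]
-0.15 5.88 [509.5  48.3  84. ] [-0.5  0.4 -0.3]
-0.25 6.15 [510.8  55.9  84. ] [ 0.1  0.2 -0.8]
-0.35 6.42 [512.8  63.3  84. ] [ 0.9 -0.3  1. ]
-0.45 6.7 [515.5  70.5  84. ] [-0.5 -0.2 -0.6]
-0.55 6.97 [519.   77.4  84. ] [-0.3  0.9  0.3]
-0.65 7.25 [523.1  83.9  84. ] [0.2 0.4 0.2]
-0.66 7.5 [523.4  84.4  84. ] [-0.7 -1.6  1.2]
10.425
```

View pics/scene2.png

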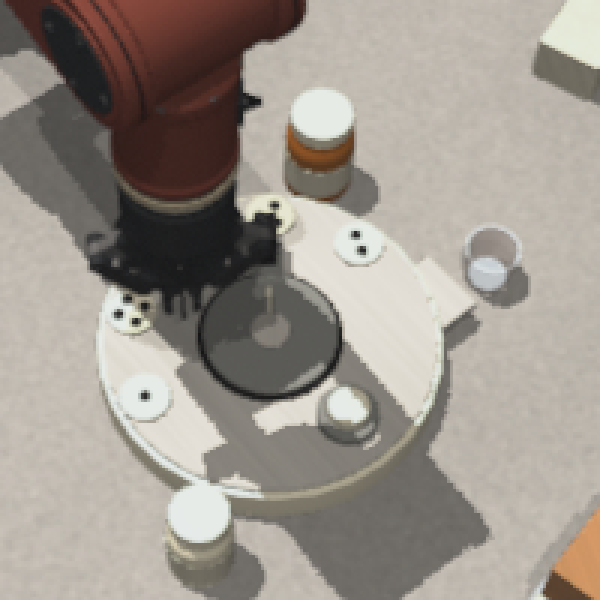

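View pics/top2.png

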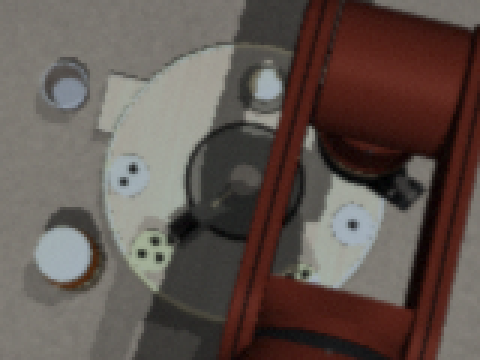

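The selector now points close to the three-dot plate: tab at top zoom (185,225), plate at (151,250). I'll move the arm clear and measure it.

```bash
python3 - <<'E'
from k import *
P,M=pose(.6,0,230);bot.movep([450,-230,230],M)
print(observe()["time"])
import cv2
for n,(x0,y0,x1,y1) in{"scene":(250,150,450,350),"top":(240,155,400,275)}.items():
    p,d=cams.read_camera(n);np.savez(f"{n}3.npz",p=p,d=d);cv2.imwrite(f"pics/{n}3.png",cv2.resize(p[y0:y1,x0:x1,::-1],None,fx=3,fy=3,interpolation=3))
from h import cam
for n in("scene","top"):
  for k in(0,3):
    z0=np.load(f"{n}{k}.npz")["d"];f,cx,cy,R,t=cam(n);U,V=np.meshgrid(np.arange(640),np.arange(480))
    W=(np.stack([(U-cx)/f*z0,(V-cy)/f*z0,z0],-1).reshape(-1,3)-t)@R
    r=np.hypot(*(W[:,:2]-C).T);W=W[(W[:,2]>80)&(W[:,2]<100)&(r>55)&(r<95)];m=W.mean(0);d=C-m[:2]
    print(n,k,len(W),m.round(1),"r",np.hypot(*d).round(1),"q",(np.arctan2(d[1],d[0])-YAW).round(3))
E
```

```text
11.3917
scene 0 81 [514.4  49.2  89.7] r 72.3 q 0.067
scene 3 70 [539.2  93.2  89.6] r 71.3 q -0.652
top 0 46 [511.9  51.2  90.5] r 75.1 q 0.045
top 3 47 [536.8  95.8  91.4] r 74.8 q -0.651
```

View pics/top3.png

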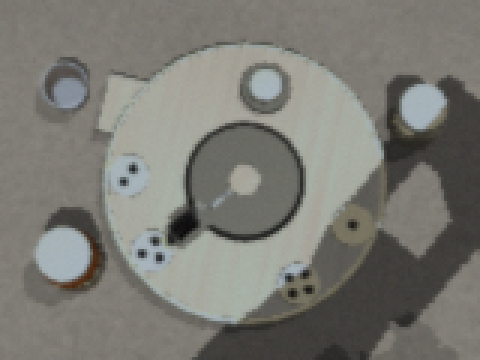

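View pics/scene3.png

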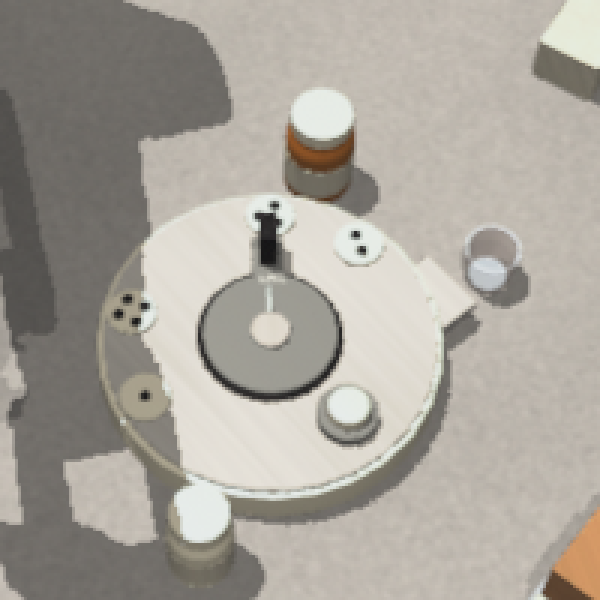

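q measures −0.65 in both views, 5.5 mm short of centre. It's inside tolerance, but one more small nudge will centre it.

```bash
python3 - <<'E'
from k import *
P,M=pose(-.64,34,200);bot.movep(P,M)
P,M=pose(-.64,34,84);bot.line_to(P,v=150)
P,M=pose(-.66,19,84);bot.line_to(P,v=60,rot=M)
P,M=pose(-.706,18,84);bot.line_to(P,v=30,rot=M);print(observe()["wrist_force"].round(1))
P,M=pose(-.706,34,84);bot.line_to(P,v=60)
P,M=pose(-.706,34,200);bot.line_to(P,v=150)
M=pose(0,0,0)[1]
bot.movep([450,-230,230],M)
print(observe()["time"])
import cv2
from h import cam
for n,(x0,y0,x1,y1) in{"scene":(250,150,450,350),"top":(240,155,400,275)}.items():
    p,d=cams.read_camera(n);np.savez(f"{n}4.npz",p=p,d=d);cv2.imwrite(f"pics/{n}4.png",cv2.resize(p[y0:y1,x0:x1,::-1],None,fx=3,fy=3,interpolation=3))
    f,cx,cy,R,t=cam(n);U,V=np.meshgrid(np.arange(640),np.arange(480))
    W=(np.stack([(U-cx)/f*d,(V-cy)/f*d,d],-1).reshape(-1,3)-t)@R
    r=np.hypot(*(W[:,:2]-C).T);B=W
    W=W[(W[:,2]>80)&(W[:,2]<100)&(r>55)&(r<95)];m=W.mean(0);e=C-m[:2]
    print(n,m.round(1),"q",(np.arctan2(e[1],e[0])-YAW).round(3))
    b=C+95*np.array([np.cos(YAW),np.sin(YAW)]);B=B[(np.hypot(*(B[:,:2]-b).T)<24)&(B[:,2]>57)];print("button",b.round(1),B.mean(0).round(1),np.median(B[:,2]).round(1))
E
```

```text
[-0.1  0.3  0.4]
17.3167
scene [542.1  96.6  90.6] q -0.713
button [679.2  20.5] [680.6  17.4  64.7] 64.9
top [539.4  98.7  90.8] q -0.701
button [679.2  20.5] [677.2  20.9  64.3] 64.7
```

View pics/top4.png

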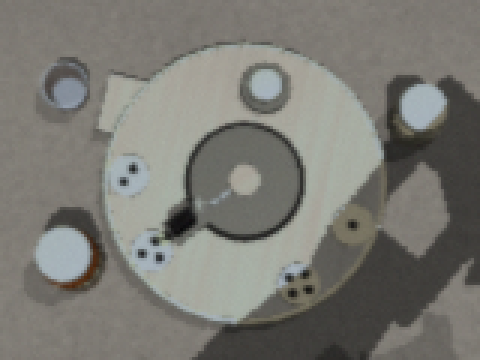

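The selector is set at q≈−0.70 to −0.71 in both views. Tab and plate line up at top zoom (180,222) and (151,250). The button top is at z≈64.8, so I'll press it in steps and watch the force.

```bash
python3 - <<'E'
from k import *
M=pose(0,0,0)[1];b=[679.0,20.5]
bot.movep([*b,180],M);bot.line_to([*b,92],v=120);bot.hold(.1)
f0=observe()["wrist_force"][2];print(f0)
for z in[86,84,82,80,79,78.5,78,77.5,77,76.5,76,75.5,75]:
    bot.line_to([*b,z],v=30);bot.hold(.1)
    f=np.mean([(bot.hold(.02),observe()["wrist_force"][2])[1] for _ in range(4)])-f0
    o=observe();print(z,o["position"].round(2),round(f,1),round(o["time"],1))
    if f>15:break
bot.hold(.2)
bot.line_to([*b,100],v=60);bot.line_to([*b,200],v=150);bot.movep([450,-230,230],M)
print(observe()["time"])
import cv2
from h import cam
for n,(x0,y0,x1,y1) in{"scene":(250,150,450,350),"top":(240,155,400,275)}.items():
    p,d=cams.read_camera(n);np.savez(f"{n}5.npz",p=p,d=d);cv2.imwrite(f"pics/{n}5.png",cv2.resize(p[y0:y1,x0:x1,::-1],None,fx=3,fy=3,interpolation=3))
    f,cx,cy,R,t=cam(n);U,V=np.meshgrid(np.arange(640),np.arange(480))
    W=(np.stack([(U-cx)/f*d,(V-cy)/f*d,d],-1).reshape(-1,3)-t)@R
    r=np.hypot(*(W[:,:2]-C).T);B=W
    W=W[(W[:,2]>80)&(W[:,2]<100)&(r>55)&(r<95)];m=W.mean(0);e=C-m[:2]
    print(n,"q",(np.arctan2(e[1],e[0])-YAW).round(3))
    B=B[(np.hypot(*(B[:,:2]-b).T)<24)&(B[:,2]>57)];print("button",np.median(B[:,2]).round(1))
E
```

```text
0.37344611178381176
86 [679.22  20.54  86.31] 1.3 20.2
84 [679.18  20.51  84.17] 1.6 20.6
82 [679.11  20.5   82.12] 2.7 21.0
80 [679.12  20.49  80.11] 3.7 21.5
79 [679.15  20.5   79.98] 9.0 21.9
78.5 [679.21  20.49  79.95] 10.9 22.3
78 [679.24  20.49  79.88] 13.5 22.7
77.5 [679.3   20.48  79.88] 15.7 23.1
25.95
scene q -0.712
button 65.0
top q -0.704
button 64.7
```

The force rose to about 4 N and then hit a hard stop at 79.9, which fits full travel. The button is back up at 64.9. I'll take one last look before handing in.

View pics/scene5.png

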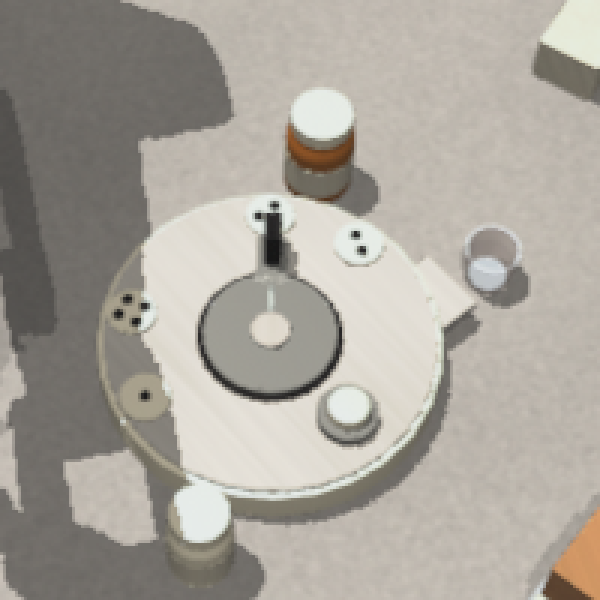

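```bash
python3 - <<'E'
from bench import close_job,observe
o=observe();print(o["time"],o["wrist_force"].round(1),abs(o["joint_vel"]).max());print(close_job())
E
```

```text
26.05 [-0.3  0.1  0.1] 0.0031162904133295324
the job is handed in; nothing more can be done
None
```

The selector is set to the three-dot plate, the release button has been pressed and is back up, and I handed the job in at 26 s.

- **Selector:** I pushed the tab clockwise with the closed fingers, looked, and gave it one small corrective nudge. At the end both cameras put it at −0.704 and −0.712 rad (plate at −0.70), about 1–2 mm off centre. Before the nudge it was 5.5 mm short of centre.
- **Button:** The force rose to about 4 N, then met a hard stop after about 7 mm of travel; I held it there at up to 16 N. Afterwards the button top was back at 65.0 and 64.7 mm, level with its start.
- **Other things on the desk:** The last scene picture shows the amber jar, white jar and dose cup in their original places. The mug, bottle_b, stamp and calculator, and nearly all of the carton, were outside that crop. I did not check them at the end, but the arm did not go near them.
- **Hand-in:** The arm stood clear and at rest.

The push forces on the tab, about 2 N, were barely above the wrist sensor's noise, so the tab contact is confirmed by the selector having moved, not by force. No check failed. The first rough hand-picked tab-top height was off (79 mm against 92 mm); the depth readings gave 90–91 mm.

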